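Seat the purple hex hub in the assembly jig and lock it

ROBOT

A 6-joint arm with a two-finger parallel gripper is mounted at the origin on the work surface. World frame = base frame: x ahead of the robot, y to its left, z up, the work surface at z = 0. Lengths are in m, angles in rad, forces in N, time in s.
With the tool pointing down it reaches from about 0.35 to 0.775 m from the base axis. Payload 5.5 kg.
Tool frame: the origin (TCP) lies midway between the tips of the shut fingers; the grasp point (between the pads) lies 19 mm behind it; z points along the fingers, y is the direction in which the jaws open and shut (so a half turn about z gives the same grasp; the last joint's range is limited). The gripper opens to 85 mm and grips with 20 to 120 N. Pads are 22 mm wide; open, the fingers measure 114 mm over their backs; the gripper's body (76 mm by 85 mm) begins 54 mm behind the grasp point. The pads swing forward as they close: fully open they stand 13 mm farther back than shut.
Start: joints at [-1.343, 0.313, 0.046, 1.304, 0, 1.431], TCP at [0.207, -0.537, 0.203] pointing down, gripper open.
Joint ranges: [-2.76, 2.76], [-0.86, 1.69], [-1.03, 1.26], [-2.2, 2.34], [-1.47, 1.5], [-3.14, 3.14]. Speed limits (rad/s): [2.57, 2.57, 3.14, 3.14, 3.14, 3.14].

INTERFACE

Orientations are given as a unit quaternion [w, x, y, z].
In Python, from workcell import env gives the robot as it stands.
- The arm moves only by the shell command python3 -m pendant 'ROWS' [FORCE]. ROWS is JSON, a list of rows, each a list of 3 entries, a list of its own where there are three numbers: the shift along the tool's x, y, z each as a share of 20 mm, from -1 to 1, then the turn about the tool's z as a share of 6 degrees, from -1 to 1, then the closure, from -1 (fully open) to 1 (shut). In form: [[[tx, ty, tz], turn, claw], ...]. A call has 1 to 12 rows; each row shifts and turns the commanded pose from where the row before left it, along the tool's axes as they then stand; what a row does not reach is not made up. A row lasts 1/8 s, in which the tool goes at most 62.5 mm and 10.7 degrees, less where a joint would pass 70% of its speed; a pose out of reach is approached as far as the arm can. A call with a number of a shift or a turn outside -1 to 1 is refused whole. A call with a gripper value outside its range is refused whole. The fingers move at their own pace and stop on an object; FORCE is the grip in N (left out, the last holds). Time passes only in rows, so rows that do not move let the fingers close. It gives the time, the measured TCP pose, the force and the opening at its end, in the units of the state.
- env.get_state(): the state, without advancing time (a new reading comes with each control period).
- env.read_camera(name): name is "scene" or "top"; returns a dict with "color" (420x560x3 uint8, blue, green, red), "mtx" (3x3 intrinsics, pixels), "view" (4x4, takes a point from world to camera coordinates). Camera axes: x right, y down, z forward; pixel columns grow to the right and rows downward; lengths in m; the calibration is good to about 2 mm. A picture is of the moment at which its call begins. There is no depth.
- env.hand_in(): hands the job in, once; it reports no verdict.
Trained networks look in the newest picture that a camera, given by its name, has taken for a name from the list of things; names that differ only in an ending like _2 or _b are one class to them, and where a whole thing is asked for, a point or a joint stands for the part that bears it (a point fixed in the world has none). Each returns a list of dicts, best first, with "p" (0 to 1); they miss things now and then, are a little off and sometimes report something else, mostly with a low value. They report only what shows in the picture. A call takes as long as a camera call. They do not tell look-alikes from the thing itself.
- env.boxes_of(camera, thing): "location" ([column, row] in pixels, amid what is visible of it).
- env.cut_out(camera, thing): "region" (420x560 bool, what is visible of it) and "location" ([column, row] in pixels, amid what is visible of it).
The state is a dict: "clock": time; "joint_pos": joint angles; "qvel": joint speeds; "tau": joint torques, N m; "tcp_pos": TCP position; "orientation": TCP orientation; "wrist_force": force on the tool from outside, world axes, zero at the start; "ft_torque": the same for the moment, N m; "finger_gap": finger opening in m.
Only numpy, scipy, OpenCV 4.12 (cv2) and the standard library are available. Lean on these libraries where they do the work, as an engineer would, in place of code of your own. Each camera call takes 0.05 s, during which the arm holds its last target.

TASK

Stand the purple hexagonal hub in the pocket of the plywood jig and gently feel for the hexagonal hole until the hub has dropped fully home, its flange flat on the metal nest. Then slide the red-knobbed keeper all the way in over the flange, and let go. Do not press the hub hard against the jig, and leave the other things on the table where they are.

Things in the scene. Friction and masses are not known exactly. Their poses are not given: they have to be found in the camera images.
- hub: Purple printed hub, about 120 g, starting upright on the table. From below: hex foot 40 mm across flats, 10 mm high; round flange 60 mm across, 4 mm thick; hex post 22 mm across flats, 40 mm high (top at 54 mm), to grip it by. Origin: centre of the foot's underside; z up the post. Flats of foot and post both face its x and every 60 degrees from it: the six yaws are equal.
- jig: Assembly jig fixed on the table: plywood frame 120 x 120 mm on an aluminium base, frame top 26 mm above the table, with a square pocket 77 x 77 mm in its middle. Origin: middle of the pocket at table height; z up; yaw at most 0.5 rad. The keeper runs in a channel on its +y side that reaches 105 mm from the origin. With the hub fully home the hub's origin is 10 mm above the jig's.
- pocket (a point): Middle of the pocket at the top of its floor, the metal nest plate, 20 mm over the table. The plate has a hex hole 42.4 mm across flats (45 degree lead-in 1 mm wide, at least 11 mm deep), flats facing the jig's x and every 60 degrees. It was clamped by hand: hole centre up to 6 mm off this point along the jig's x and 4 mm along its y, turned up to 0.07 rad; not measured, to be felt.
- keeper (a joint): Keeper travel, m: 0 = fully back, 0.0205 = fully in, at its stop. Slides along the jig's -y with about 1.5 N friction, stays where left. Steel blade 32 mm wide, 26.5 to 32.5 mm above the table, tip 41 mm from the jig's origin at 0. It clears the flange of a hub that is home (flange top 24 mm above the table); the flange of a hub not home blocks it.
- keeper_knob (a point): Centre of the keeper's red knob: a block 22 mm along the jig's x, 14 mm along the jig's y, 26 mm high, centre 51.5 mm above the table and, with the keeper fully back, 80 mm from the jig's origin along the jig's +y. Moves with the keeper.
- green_hub: Bystander: green hub with a square foot and a round post, 44 mm high. Origin under its centre.
- paddle: Bystander: flat purple paddle, disc 56 mm across with a handle reaching 80 mm along its x, 6 mm thick. Origin under the disc's centre.
- puck: Bystander: purple disc, 32 mm across, 8 mm high.
- spindle: Bystander: white stand, 70 mm foot and 24 mm post, 85 mm high.
- glue: Bystander: white glue bottle with orange cap, 44 mm across, 120 mm high.
- driver: Bystander: screwdriver lying on the table.
- scissors: Bystander: scissors with green handles lying on the table, 150 mm long.
Things that resemble listed ones, but are neither listed nor needed, are in the scene too. What is shaped like the jig but blue is not meant. Several things have the shape of the hub; the one meant has the colours described above.

How it is judged:
On the way, in this order (a step that is already met when the one before it is completed fails the run):
1. the hub is fully home in the nest, flange flat on the plate (z of hub in the frame of jig below 0.0125 m and horizontal distance between hub and jig below 0.01 m and angle between hub's own z axis and vertical below 0.05 rad), for 0.2 s.
2. the keeper is slid all the way in over the flange (all of step 1 and value of joint keeper above 0.0175 m), for 0.2 s.
At the end, for the whole second after the job is handed in: The hub stands in the jig's hole with its origin less than 12.5 mm above the jig's origin (10 mm = fully home; 20 mm = still on the plate), within 10 mm of the jig's origin horizontally, tilted less than 0.05 rad, at rest, and the keeper's travel is over 17.5 mm (all of step 2 and linear speed of hub below 0.02 m/s); the robot touches nothing.
It fails at once if the hub is pressed against the jig, nest or keeper with more than 30 N (contact force between hub and jig above 30 N).
It fails at once if a bystander is moved by more than 20 mm (distance of any of green_hub, paddle, puck, spindle, glue, driver, scissors from where it was at the start of the episode above 0.02 m).
It also fails if it takes over 72 s, if anything falls off the work surface, if the arm or the gripper's body presses on something with over 40 N, if the wrist force passes 120 N, or if a joint passes its speed limit or range.

## Working session

There is one attempt and no reset: what is moved stays moved. The work goes in short steps, Python scripts to look and compute and a shell command to move; the robot and the scene stay as the last step left them, time stands still between calls to the robot, and variables do not carry over. Pictures are saved under pics/ and viewed, and the job is handed in when it is done.

```bash
ls; mkdir -p pics; python3 - <<'E'
from workcell import env
import cv2
print(env.get_state())
for c in ("scene","top"):
    d=env.read_camera(c); cv2.imwrite(f"pics/{c}0.png",d["color"]); print(c,d["mtx"].tolist(),d["view"].tolist())
    for t in ("hub","jig","keeper_knob"):
        print(t,[(round(b["p"],2),[round(float(v),1) for v in b["location"]]) for b in env.boxes_of(c,t)])
E
```

```text
pics
{'clock': 0.0, 'joint_pos': array([-1.34256050e+00,  3.14011906e-01,  4.49713230e-02,  1.30361671e+00,
       -1.35584814e-05,  1.43119555e+00]), 'qvel': array([-9.86668064e-04, -8.02130845e-06, -1.57941989e-03,  8.19634668e-04,
        2.73935838e-04, -3.66081436e-04]), 'tau': array([ 1.41659348e-03, -4.80630362e+01,  2.98530793e+01,  1.95433362e-02,
        8.64351978e-05,  4.85338106e-06]), 'tcp_pos': array([ 0.20662375, -0.53597693,  0.20229926]), 'orientation': array([-9.29268122e-04,  9.83134224e-01,  1.82883112e-01, -4.79957441e-05]), 'wrist_force': array([ 0.70710405,  1.17738682, -0.43750102]), 'ft_torque': array([ 0.00399499,  0.04831207, -0.00311176]), 'finger_gap': 0.08540131866146149}
scene [[411.46647495396536, 0.0, 279.4069377809037], [0.0, 411.46647495396536, 208.16240564817753], [0.0, 0.0, 1.0]] [[-0.8387477431749836, 0.5441366525659431, -0.020433468946853755, 0.4645226529326561], [0.30323168931656497, 0.43558320670514494, -0.8475363193578699, -0.13363459038762412], [-0.45227509981547087, -0.7170652504275974, -0.5303439079654944, 1.2108388648899715], [0.0, 0.0, 0.0, 1.0]]
hub [(0.97, [290.0, 271.1]), (0.81, [327.3, 301.0])]
jig [(0.74, [254.3, 197.2]), (0.67, [170.0, 234.1])]
keeper_knob [(0.74, [275.6, 197.8]), (0.62, [190.0, 234.3]), (0.56, [254.9, 202.8])]
top [[442.8983308458076, 0.0, 276.58168701088437], [0.0, 442.8983308458076, 202.30312650916093], [0.0, 0.0, 1.0]] [[-0.016189718481333954, -0.9997134032611865, 0.017635315575051557, 0.05079356159983996], [-0.9845862417716873, 0.012867808307707458, -0.17442577797808592, 0.5929229023519645], [0.17414886025868667, -0.020187393325850563, -0.9845123887596886, 1.0128894328722498], [0.0, 0.0, 0.0, 1.0]]
hub [(0.98, [181.9, 193.5]), (0.68, [224.0, 185.6])]
jig [(0.78, [326.3, 133.1]), (0.72, [341.7, 218.9]), (0.35, [222.7, 186.9])]
keeper_knob [(0.78, [322.0, 227.1]), (0.69, [305.4, 131.0])]
```

View pics/scene0.png

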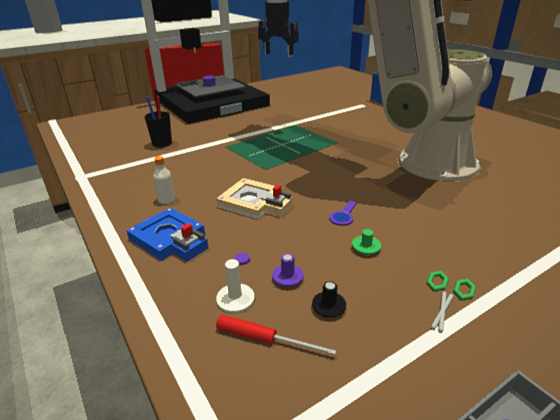

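View pics/top0.png

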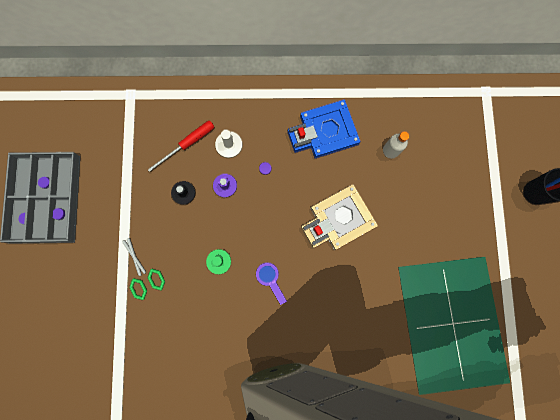

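```bash
python3 - <<'E'
import cv2
t=cv2.imread("pics/top0.png"); s=cv2.imread("pics/scene0.png")
cv2.imwrite("pics/c1.png",cv2.resize(t[175:260,290:390],None,fx=7,fy=7,interpolation=cv2.INTER_CUBIC))
cv2.imwrite("pics/c2.png",cv2.resize(t[160:210,190:260],None,fx=9,fy=9,interpolation=cv2.INTER_CUBIC))
cv2.imwrite("pics/c3.png",cv2.resize(s[170:225,205:305],None,fx=8,fy=8,interpolation=cv2.INTER_CUBIC))
E
```

```text
(no output)
```

View pics/c1.png

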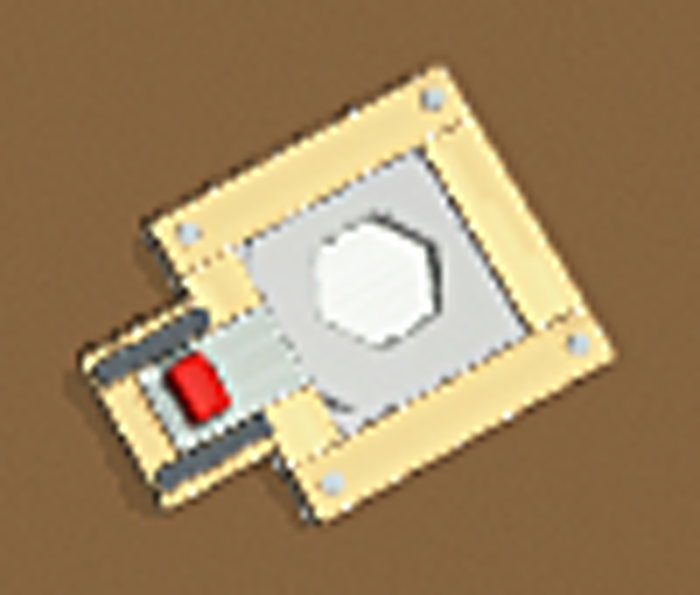

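View pics/c2.png

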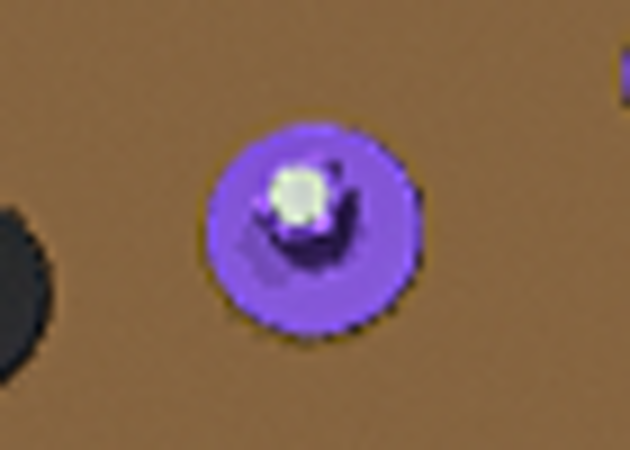

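View pics/c3.png

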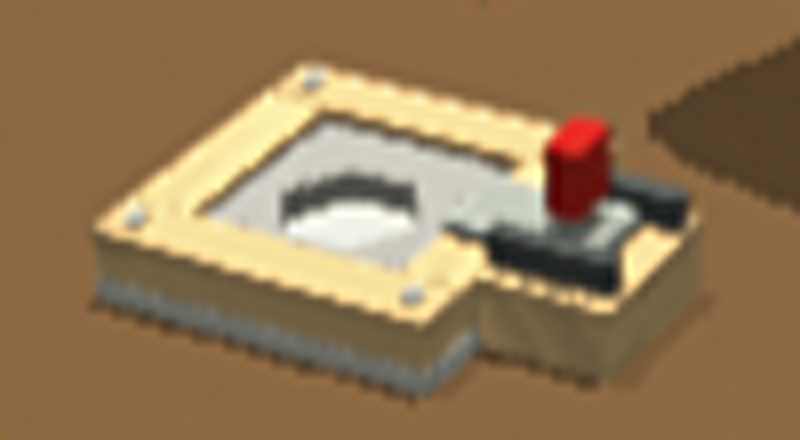

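```bash
cat > h.py <<'E'
import numpy as np
from scipy.optimize import least_squares
K={'top':np.array([[442.898,0,276.582],[0,442.898,202.303],[0,0,1]]),'scene':np.array([[411.466,0,279.407],[0,411.466,208.162],[0,0,1]])}
V={'scene':np.array([[-0.8387477431749836, 0.5441366525659431, -0.020433468946853755, 0.4645226529326561], [0.30323168931656497, 0.43558320670514494, -0.8475363193578699, -0.13363459038762412], [-0.45227509981547087, -0.7170652504275974, -0.5303439079654944, 1.2108388648899715]]),
'top':np.array([[-0.016189718481333954, -0.9997134032611865, 0.017635315575051557, 0.05079356159983996], [-0.9845862417716873, 0.012867808307707458, -0.17442577797808592, 0.5929229023519645], [0.17414886025868667, -0.020187393325850563, -0.9845123887596886, 1.0128894328722498]])}
def proj(c,P):
    P=np.atleast_2d(P); q=(V[c][:,:3]@P.T).T+V[c][:,3]; q=(K[c]@q.T).T; return q[:,:2]/q[:,2:]
def ray(c,uv,z):
    d=np.linalg.inv(K[c])@np.array([uv[0],uv[1],1.]); R=V[c][:,:3]; o=-R.T@V[c][:,3]; d=R.T@d
    return o+d*(z-o[2])/d[2]
E
python3 - <<'E'
from h import *
import cv2
def up(p,f,o): return np.array([(p[0]+.5)/f-.5+o[0],(p[1]+.5)/f-.5+o[1]])
T=lambda *p:up(p,7,(290,175)); S=lambda *p:up(p,8,(205,170))
# jig frame pts (x,y,z)
obs=[('top',T(438,65),(60,-60,26)),('top',T(148,225),(60,60,26)),('top',T(318,522),(-60,60,26)),('top',T(615,352),(-60,-60,26)),
('scene',S(308,62),(-60,-60,26)),('scene',S(95,230),(60,-60,26)),('scene',S(425,325),(60,60,26)),
('top',T(84,360),(26,105,26))][:7]
def w(p,P):
    x,y,a=p;c,s=np.cos(a),np.sin(a);P=np.array(P)/1000
    return np.array([x+c*P[0]-s*P[1],y+s*P[0]+c*P[1],P[2]])
def solve(cams):
    f=lambda p:np.concatenate([proj(c,w(p,P))[0]-uv for c,uv,P in obs if c in cams])
    r=least_squares(f,[.5,-.1,.4]); print(cams,r.x,np.round(r.fun,1)); return r.x
for cams in (['top'],['scene'],['top','scene']): p=solve(cams)
def loc(X):
    d=X[:2]-p[:2];c,s=np.cos(p[2]),np.sin(p[2]);return np.round([1000*(c*d[0]+s*d[1]),1000*(-s*d[0]+c*d[1])],1)
print('hole top',loc(ray('top',T(377,281),.02)),'hole scene',loc(ray('scene',S(348,212),.02)))
print('hole top',loc(ray('top',T(313,285),.02)),loc(ray('top',T(440,270),.02)),loc(ray('top',T(375,212),.02)),loc(ray('top',T(385,348),.02)))
kn=[('knob top',ray('top',T(195,378),.0645))]
print([ (n,loc(x)) for n,x in kn])
# hub: flange centre
for c in('top','scene'):
    im=cv2.imread(f'pics/{c}0.png').astype(int);hsv=cv2.cvtColor(im.astype(np.uint8),cv2.COLOR_BGR2HSV)
    m=((hsv[...,0]>120)&(hsv[...,0]<145)&(hsv[...,1]>90)).astype(np.uint8)
    b=(190,160,260,212) if c=='top' else (265,245,310,292)
    mm=np.zeros_like(m);mm[b[1]:b[3],b[0]:b[2]]=m[b[1]:b[3],b[0]:b[2]]
    ys,xs=np.nonzero(mm);print(c,xs.min(),xs.max(),ys.min(),ys.max())
    if c=='top': print('flange top',ray(c,[(xs.min()+xs.max())/2,(ys.min()+ys.max())/2],.013), ray(c,up((299,195),9,(190,160)),.054))
s=cv2.imread("pics/scene0.png");cv2.imwrite("pics/c4.png",cv2.resize(s[248:294,262:314],None,fx=11,fy=11,interpolation=cv2.INTER_CUBIC))
E
```

```text
['top'] [ 0.56206324 -0.12304785  0.49583024] [ 0.  -0.4 -0.2 -0.1  0.3  0.1 -0.1  0.4]
['scene'] [ 0.56185115 -0.12211508  0.48751099] [ 0.1  0.4 -0.2 -0.2  0.1 -0.1]
['top', 'scene'] [ 0.56189231 -0.12286251  0.49345743] [ 0.  -0.3 -0.3 -0.1  0.1  0.2 -0.2  0.5 -0.3  0.3 -0.3 -0.2  0.1 -0.3]
hole top [ 3.4 -2.2] hole scene [ 7.7 -0.7]
hole top [13.1 18.3] [ -4.1 -23.7] [ 25.  -14.2] [-18.5   7.5]
[('knob top', array([ 2.7, 78.1]))]
top 213 259 166 196
flange top [0.65605933 0.14228435 0.013     ] [0.64654748 0.17117566 0.054     ]
scene 272 302 254 286
```

View pics/c4.png

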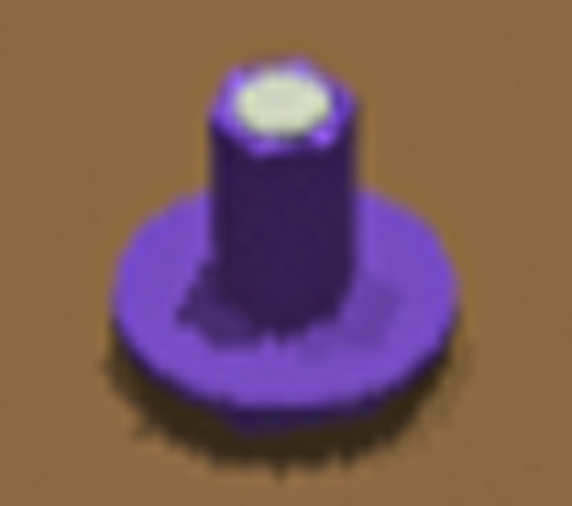

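```bash
python3 - <<'E'
from h import *
def up(p,f,o): return np.array([(p[0]+.5)/f-.5+o[0],(p[1]+.5)/f-.5+o[1]])
S=lambda *p:up(p,11,(262,248)); T=lambda *p:up(p,9,(190,160))
C=[S(211,112),S(237,68),S(304,64),S(357,97),S(330,150),S(258,155)]
# corners at radius 12.7mm angle yaw+30+60k
def hexp(p,k): a=p[2]+np.pi/6+k*np.pi/3; r=.011/np.cos(np.pi/6); return np.array([p[0]+r*np.cos(a),p[1]+r*np.sin(a),.054])
best=None
for k0 in range(6):
  for sg in(1,-1):
    f=lambda p:np.concatenate([proj('scene',hexp(p,k0+sg*i))[0]-C[i] for i in range(6)])
    r=least_squares(f,[.64,.14,0]); 
    if best is None or r.cost<best.cost: best=r
print(best.x,np.mod(best.x[2]+np.pi/6,np.pi/3)-np.pi/6,np.round(best.fun,2))
print('flange top cam',ray('top',T(313.5,229),.0125),'cap top',ray('top',T(299,196),.054))
print('flange scene',ray('scene',S(286,300),.0125), 'cap',ray('scene',S(283,105),.054))
E
```

```text
[0.64659942 0.17190171 2.1925902 ] 0.0981950948434046 [-0.21  0.33 -0.13  0.32  0.43 -0.06 -0.03  0.19  0.1  -0.54 -0.16 -0.23]
flange top cam [0.64626124 0.17136879 0.0125    ] cap top [0.64627282 0.1711743  0.054     ]
flange scene [0.64734655 0.17323513 0.0125    ] cap [0.6462232  0.17139407 0.054     ]
```

```bash
python3 -m pendant '[[[0,0,0],-1,-1],[[0,0,0],-1,-1],[[0,0,0],-1,-1],[[0,0,0],-1,-1],[[0,0,0],-1,-1],[[0,0,0],-1,-1],[[0,0,0],-1,-1],[[0,0,0],-1,-1],[[0,0,0],-1,-1],[[0,0,0],-1,-1],[[0,0,0],-1,-1],[[0,0,0],-1,-1]]' 30; cat >> h.py <<'E'
def st(target=None,yaw=None):
    from workcell import env
    s=env.get_state(); q=s['orientation']; 
    from scipy.spatial.transform import Rotation as R
    M=R.from_quat([q[1],q[2],q[3],q[0]]).as_matrix()
    y=np.arctan2(M[1,0],M[0,0])
    print('t',round(s['clock'],2),'tcp',np.round(s['tcp_pos'],4),'yaw',round(y,4),'F',np.round(s['wrist_force'],1),'M',np.round(s['ft_torque'],2),'gap',round(s['finger_gap'],4),'q6',round(s['joint_pos'][5],2))
    if target is not None: print('rows shift(x20mm):',np.round(M.T@(np.array(target)-s['tcp_pos'])/.02,3))
    if yaw is not None: print('turn rows', round(-(yaw-y)/np.radians(6),3))
    return s,M,y
E
python3 -c "
from h import *
st([.6464,.1715,.2],1.669)"
```

```text
clock: 1.9
tcp_pos: [0.2067, -0.5366, 0.2032]
orientation: [0.0, 0.687, 0.727, -0.0]
wrist_force: [0.7, -0.1, -0.3]
finger_gap: 0.0858
t 1.9 tcp [ 0.2067 -0.5366  0.2032] yaw 1.6279 F [ 0.7 -0.1 -0.3] M [-0.03 -0.01 -0.  ] gap 0.0858 q6 0.17
rows shift(x20mm): [34.091 23.967  0.16 ]
turn rows -0.393
```

```bash
python3 -m pendant '[[[0,0,0],-0.4,-1],[[0.97,0.74,0],0,-1],[[0.97,0.74,0],0,-1],[[0.97,0.74,0],0,-1],[[0.97,0.74,0],0,-1],[[0.97,0.74,0],0,-1],[[0.97,0.74,0],0,-1],[[0.97,0.74,0],0,-1],[[0.97,0.74,0],0,-1],[[0.97,0.74,0],0,-1],[[0.97,0.74,0],0,-1],[[0.97,0.74,0],0,-1]]'
python3 -m pendant '[[[0.97,0.74,0],0,-1],[[0.97,0.74,0],0,-1],[[0.97,0.74,0],0,-1],[[0.97,0.74,0],0,-1],[[0.97,0.74,0],0,-1],[[0.97,0.74,0],0,-1],[[0.97,0.74,0],0,-1],[[0.97,0.74,0],0,-1],[[0.97,0.74,0],0,-1],[[0.97,0.74,0],0,-1],[[0.97,0.74,0],0,-1],[[0.97,0.74,0],0,-1]]'
python3 -c "
from h import *
st([.6464,.1715,.2],1.669)"
```

```text
clock: 3.4
tcp_pos: [0.3491, -0.3069, 0.2034]
orientation: [0.0, 0.672, 0.74, -0.0]
wrist_force: [0.3, 0.1, -0.3]
finger_gap: 0.0854
clock: 4.9
tcp_pos: [0.5031, -0.0582, 0.2034]
orientation: [0.0, 0.672, 0.74, 0.0]
wrist_force: [-0.2, -0.4, -0.4]
finger_gap: 0.0857
t 4.9 tcp [ 0.5031 -0.0582  0.2034] yaw 1.6671 F [-0.2 -0.4 -0.4] M [-0.06 -0.02  0.06] gap 0.0857 q6 1.2
rows shift(x20mm): [10.743  8.235  0.169]
turn rows -0.018
```

```bash
python3 -m pendant '[[[0.977,0.749,0],0,-1],[[0.977,0.749,0],0,-1],[[0.977,0.749,0],0,-1],[[0.977,0.749,0],0,-1],[[0.977,0.749,0],0,-1],[[0.977,0.749,0],0,-1],[[0.977,0.749,0],0,-1],[[0.977,0.749,0],0,-1],[[0.977,0.749,0],0,-1],[[0.977,0.749,0],0,-1],[[0.977,0.749,0],0,-1],[[0,0,0],0,-1]]'
python3 -c "
from h import *
from workcell import env
import cv2
st([.6464,.1715,.020],1.669)
for c in('top','scene'): cv2.imwrite(f'pics/{c}1.png',env.read_camera(c)['color'])
s=cv2.imread('pics/scene1.png');cv2.imwrite('pics/c5.png',cv2.resize(s[150:350,180:400],None,fx=3,fy=3))
"
```

```text
clock: 6.4
tcp_pos: [0.6463, 0.1719, 0.2027]
orientation: [-0.0, 0.672, 0.741, -0.0]
wrist_force: [-0.1, -0.2, 0.1]
finger_gap: 0.0853
t 6.4 tcp [0.6463 0.1719 0.2027] yaw 1.669 F [-0.1 -0.2  0.1] M [0.01 0.01 0.01] gap 0.0853 q6 1.61
rows shift(x20mm): [-2.100e-02  5.000e-03  9.134e+00]
turn rows -0.0
```

View pics/c5.png

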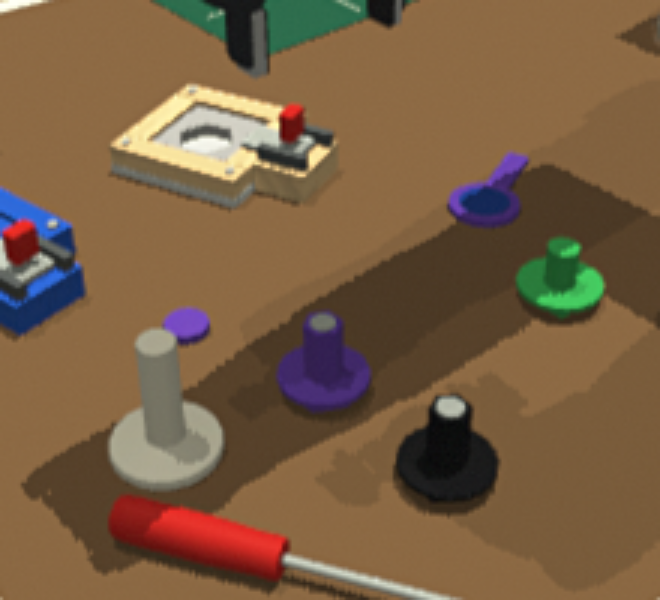

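```bash
python3 -m pendant '[[[0,0,1],0,-0.3],[[0,0,1],0,-0.3],[[0,0,1],0,-0.3],[[0,0,1],0,-0.3],[[0,0,1],0,-0.3],[[0,0,1],0,-0.3],[[0,0,0.5],0,-0.3],[[0,0,0],0,-0.3]]'
python3 -c "
from h import *
from workcell import env
import cv2
st([.6464,.1715,.020],1.669)
s=env.read_camera('scene')['color'];cv2.imwrite('pics/c6.png',cv2.resize(s[180:340,200:400],None,fx=4,fy=4))
"
```

```text
clock: 7.5
tcp_pos: [0.6458, 0.1692, 0.0728]
orientation: [-0.0, 0.673, 0.74, -0.001]
wrist_force: [-0.0, -0.5, -0.2]
finger_gap: 0.0555
t 7.5 tcp [0.6458 0.1692 0.0728] yaw 1.6657 F [-0.  -0.5 -0.2] M [-0.01  0.01  0.02] gap 0.0555 q6 1.61
rows shift(x20mm): [0.114 0.047 2.639]
turn rows -0.031
```

View pics/c6.png

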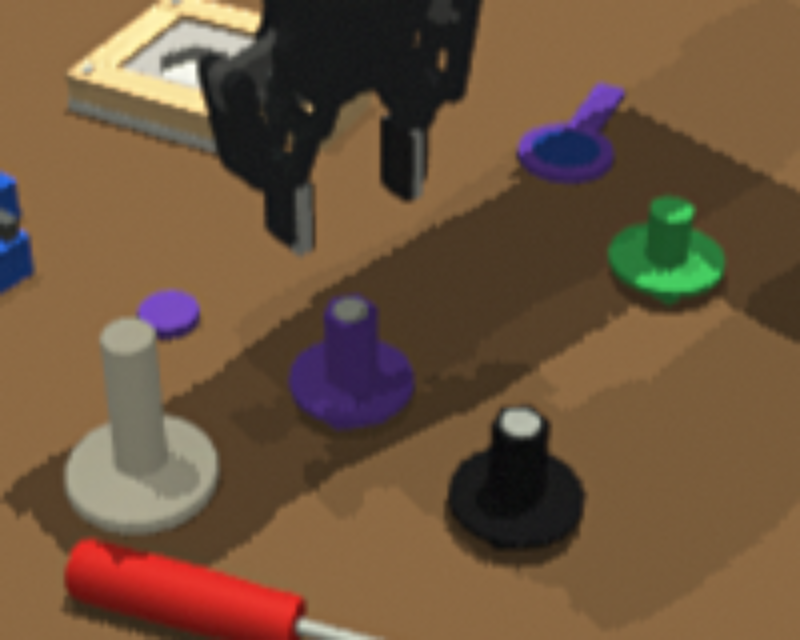

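```bash
python3 -m pendant '[[[0.1,0.03,0.7],-0.03,-0.3],[[0,0,0.7],0,-0.3],[[0,0,0.7],0,-0.3],[[0,0,0.54],0,-0.3],[[0,0,0],0,-0.3]]'
python3 -c "
from h import *
from workcell import env
import cv2
st([.6464,.1715,.020],1.669)
s=env.read_camera('scene')['color'];cv2.imwrite('pics/c7.png',cv2.resize(s[210:310,240:350],None,fx=6,fy=6))
"
```

```text
clock: 8.18
tcp_pos: [0.6458, 0.1716, 0.0187]
orientation: [-0.001, 0.671, 0.741, -0.001]
wrist_force: [0.4, 0.1, -0.3]
finger_gap: 0.0555
t 8.18 tcp [0.6458 0.1716 0.0187] yaw 1.6694 F [ 0.4  0.1 -0.3] M [-0.01  0.03  0.01] gap 0.0555 q6 1.61
rows shift(x20mm): [-0.006  0.028 -0.066]
turn rows 0.004
```

View pics/c7.png

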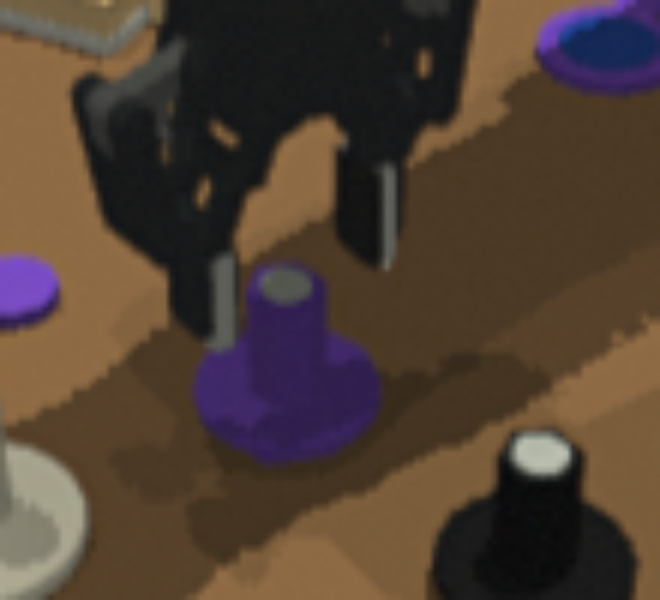

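```bash
python3 -c "
from h import *
up=lambda p:np.array([(p[0]+.5)/6-.5+240,(p[1]+.5)/6-.5+210])
for z in (.02,.025,.03,.035,.04):
  print(z,[ray('scene',up(p),z).round(4) for p in ((218,348),(235,345),(382,268),(396,262))], ray('top' if 0 else 'scene',up((285,287)),.054).round(4))
"
```

```text
0.02 [array([0.6589, 0.1504, 0.02  ]), array([0.6536, 0.1522, 0.02  ]), array([0.5914, 0.1468, 0.02  ]), array([0.5856, 0.1468, 0.02  ])] [0.647 0.172 0.054]
0.025 [array([0.662 , 0.1554, 0.025 ]), array([0.6567, 0.1572, 0.025 ]), array([0.5951, 0.1519, 0.025 ]), array([0.5894, 0.1519, 0.025 ])] [0.647 0.172 0.054]
0.03 [array([0.6651, 0.1605, 0.03  ]), array([0.6599, 0.1623, 0.03  ]), array([0.5989, 0.157 , 0.03  ]), array([0.5932, 0.157 , 0.03  ])] [0.647 0.172 0.054]
0.035 [array([0.6682, 0.1655, 0.035 ]), array([0.663 , 0.1673, 0.035 ]), array([0.6026, 0.162 , 0.035 ]), array([0.597 , 0.1621, 0.035 ])] [0.647 0.172 0.054]
0.04 [array([0.6712, 0.1706, 0.04  ]), array([0.6661, 0.1723, 0.04  ]), array([0.6063, 0.1671, 0.04  ]), array([0.6008, 0.1672, 0.04  ])] [0.647 0.172 0.054]
```

```bash
python3 -c "
from h import *
print('c6 mid px',359/4+200,222/4+180)
for z in (.07,.08,.09,.1,.11): print(z,proj('scene',[.646,.18,z]).round(1))
print('c7 mid px',303/6+240,305/6+210)
for z in (.02,.03,.04,.05,.06): print(z,proj('scene',[.646,.182,z]).round(1))
"
```

```text
c6 mid px 289.75 235.5
0.07 [[289.9 252.6]]
0.08 [[289.9 248.3]]
0.09 [[289.8 243.9]]
0.1 [[289.8 239.4]]
0.11 [[289.8 234.8]]
c7 mid px 290.5 260.8333333333333
0.02 [[290.7 274.1]]
0.03 [[290.7 270. ]]
0.04 [[290.6 265.9]]
0.05 [[290.6 261.7]]
0.06 [[290.6 257.5]]
```

```bash
python3 -c "
from h import *
from workcell import env
import cv2
s=env.read_camera('scene')['color'].copy();
m=cv2.resize(s[225:295,255:325],None,fx=8,fy=8,interpolation=cv2.INTER_CUBIC)
m=np.clip(m.astype(float)*1.8,0,255).astype(np.uint8)
M=st()[1]; t=env.get_state()['tcp_pos']
for sx in (1,-1):
  for dz in (0,-.008,-.019,-.03):
    for dx in (.011,-.011):
      P=t+M@np.array([dx,sx*.028,dz]); u=(proj('scene',P)[0]-[255,225]+.5)*8; cv2.circle(m,tuple(int(v) for v in u),3,(0,255,255) if dx>0 else (0,255,0),-1)
cv2.imwrite('pics/c8.png',m)
"
```

```text
t 8.28 tcp [0.6471 0.1718 0.0204] yaw 1.6695 F [ 0.1  0.6 -1. ] M [ 0.01 -0.01  0.  ] gap 0.0557 q6 1.61
```

View pics/c8.png

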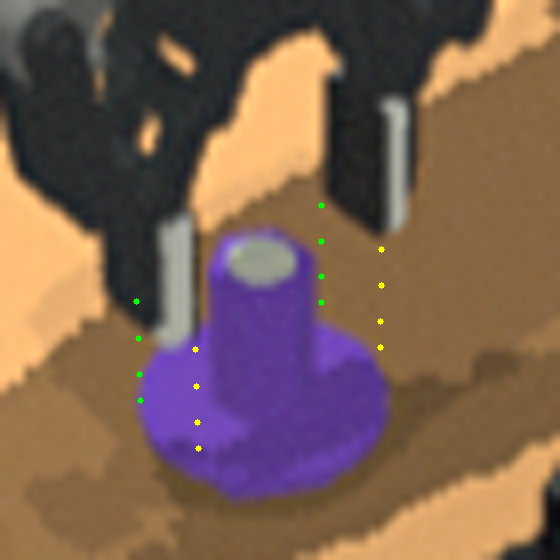

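```bash
python3 -m pendant '[[[0,0,0],0,0.2],[[0,0,0],0,0.2],[[0,0,0],0,0.2]]'; cat > v.py <<'E'
from h import *
from workcell import env
import cv2,sys
s=env.read_camera('scene')['color'].copy()
x0,y0,x1,y1=map(int,sys.argv[2:6]); f=int(sys.argv[6])
m=cv2.resize(s[y0:y1,x0:x1],None,fx=f,fy=f,interpolation=cv2.INTER_CUBIC)
m=np.clip(m.astype(float)*1.6,0,255).astype(np.uint8)
S,M,_=st(); t=S['tcp_pos'];g=S['finger_gap']/2
for sx in (1,-1):
  for dz in (0,-.008,-.019,-.03):
    for dx in (.011,-.011):
      u=(proj('scene',t+M@np.array([dx,sx*g,dz]))[0]-[x0,y0]+.5)*f; cv2.circle(m,tuple(int(v) for v in u),3,(0,255,255) if dx>0 else (0,255,0),-1)
cv2.imwrite(sys.argv[1],m)
E
python3 v.py pics/c9.png 255 225 325 295 8
```

```text
clock: 8.65
tcp_pos: [0.6472, 0.1718, 0.0207]
orientation: [0.0, 0.671, 0.741, 0.0]
wrist_force: [-0.2, 0.2, 0.3]
finger_gap: 0.0341
t 8.7 tcp [0.6471 0.1718 0.0206] yaw 1.6695 F [-0.1  0.4 -0.3] M [-0.02  0.06 -0.02] gap 0.0341 q6 1.61
```

View pics/c9.png

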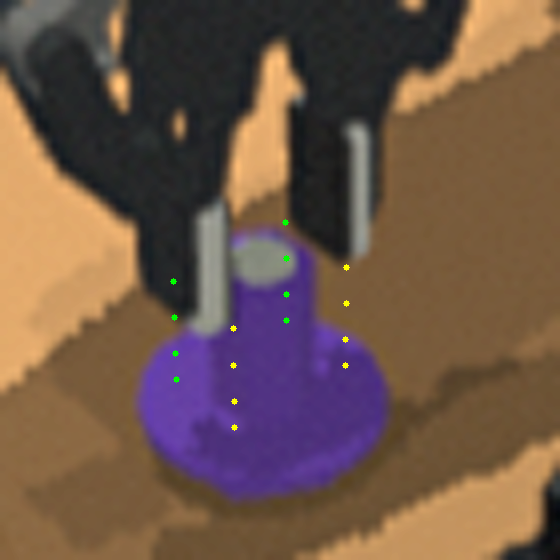

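```bash
python3 -m pendant '[[[0,0,0.2],0,0.2],[[0,0,0.1],0,0.2]]';python3 -m pendant '[[[0,0,0.15],0,0.2],[[0,0,0.1],0,0.2],[[0,0,0],0,0.2]]'; 
python3 v.py pics/c10.png 255 225 325 295 8
```

```text
clock: 8.95
tcp_pos: [0.6467, 0.1717, 0.0139]
orientation: [-0.0, 0.671, 0.741, -0.0]
wrist_force: [0.4, -0.4, -0.8]
finger_gap: 0.0342
clock: 9.32
tcp_pos: [0.6468, 0.1717, 0.009]
orientation: [-0.0, 0.671, 0.741, -0.0]
wrist_force: [-0.2, 0.0, -0.1]
finger_gap: 0.0338
t 9.38 tcp [0.6469 0.1717 0.0093] yaw 1.6695 F [-0.1 -0.6  0.4] M [ 0.04  0.01 -0.  ] gap 0.0346 q6 1.61
```

View pics/c10.png

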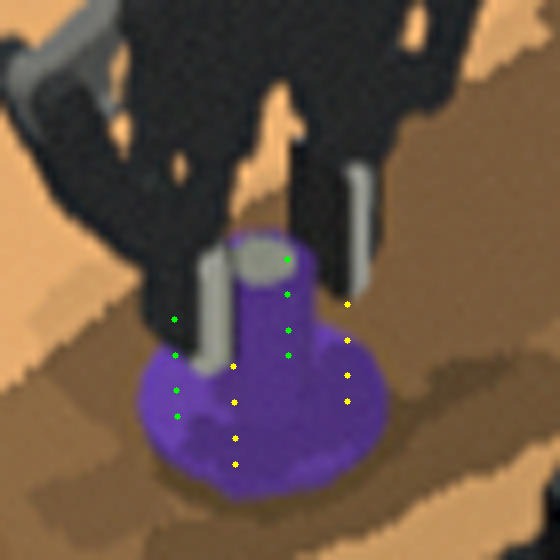

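```bash
python3 -m pendant '[[[0,0,0.2],0,0.2],[[0,0,0.1],0,0.2],[[0,0,0],0,1],[[0,0,0],0,1],[[0,0,0],0,1],[[0,0,0],0,1],[[0,0,0],0,1]]' 30; 
python3 v.py pics/c11.png 255 225 325 295 8
```

```text
clock: 10.25
tcp_pos: [0.647, 0.1717, 0.0034]
orientation: [0.0, 0.671, 0.741, -0.0]
wrist_force: [0.1, -0.6, -1.2]
finger_gap: 0.0215
t 10.3 tcp [0.6469 0.1718 0.0033] yaw 1.6695 F [ 0.3  0.4 -0.4] M [0.03 0.03 0.02] gap 0.0215 q6 1.61
```

View pics/c11.png

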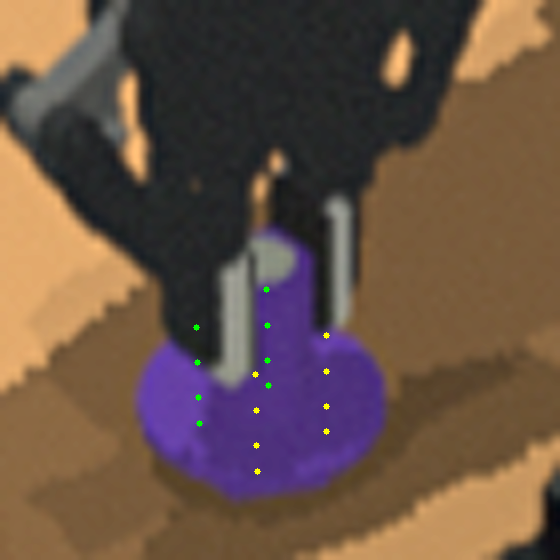

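```bash
python3 -m pendant '[[[0,0,-0.3],0,1],[[0,0,-0.8],0,1],[[0,0,-0.9],-0.8,1],[[0,0,-0.9],-1,1],[[0,0,-0.9],-1,1],[[0,0,0],-0.97,1],[[0,0,0],0,1]]'; 
python3 v.py pics/c12.png 215 175 345 285 6
python3 -c "
from h import *
p=[.5619,-.1229,.4935]; c,s=np.cos(p[2]),np.sin(p[2]); h=[.0034,-.0022]
st([p[0]+c*h[0]-s*h[1],p[1]+s*h[0]+c*h[1],.078],2.064)"
```

```text
clock: 11.18
tcp_pos: [0.6476, 0.1719, 0.081]
orientation: [0.001, 0.513, 0.858, 0.001]
wrist_force: [0.1, 0.2, -1.8]
finger_gap: 0.0211
t 11.22 tcp [0.6473 0.1718 0.0804] yaw 2.0624 F [ 0.2  0.5 -0.9] M [0.03 0.02 0.03] gap 0.0212 q6 1.22
t 11.22 tcp [0.6473 0.1718 0.0804] yaw 2.0624 F [ 0.2  0.5 -0.9] M [0.03 0.02 0.03] gap 0.0212 q6 1.22
rows shift(x20mm): [-11.086 -10.549   0.114]
turn rows -0.015
```

View pics/c12.png

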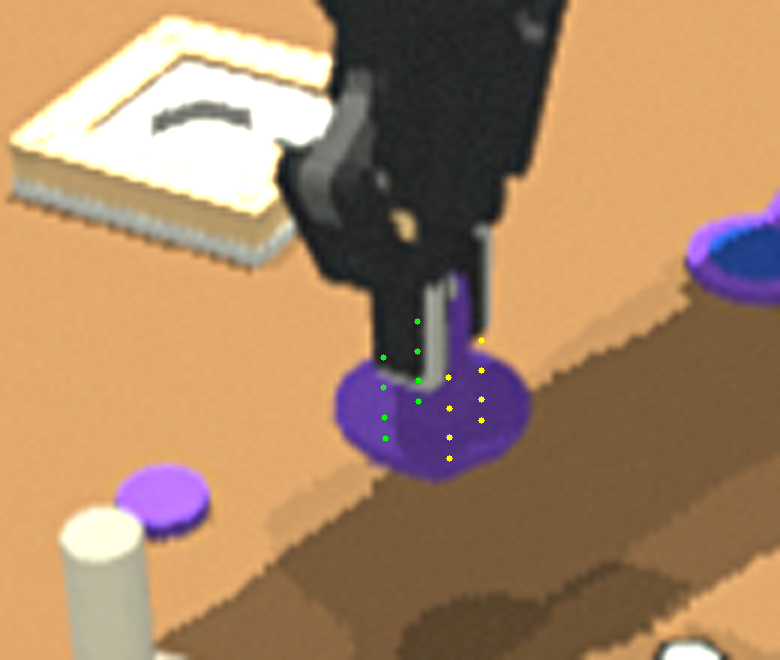

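```bash
python3 -m pendant '[[[-0.924,-0.88,0],0,1],[[-0.924,-0.88,0],0,1],[[-0.924,-0.88,0],0,1],[[-0.924,-0.88,0],0,1],[[-0.924,-0.88,0],0,1],[[-0.924,-0.88,0],0,1],[[-0.924,-0.88,0],0,1],[[-0.924,-0.88,0],0,1],[[-0.924,-0.88,0],0,1],[[-0.924,-0.88,0],0,1],[[-0.924,-0.88,0],0,1],[[-0.924,-0.88,0],0,1]]'; python3 -m pendant '[[[0,0,0],0,1]]'
python3 v.py pics/c13.png 195 135 325 245 6
python3 -c "
from h import *
from workcell import env
import cv2
t=env.read_camera('top')['color']; cv2.imwrite('pics/c14.png',cv2.resize(t[165:265,280:390],None,fx=6,fy=6,interpolation=cv2.INTER_CUBIC))
p=[.5619,-.1229,.4935]; c,s=np.cos(p[2]),np.sin(p[2]); h=[.0034,-.0022]
st([p[0]+c*h[0]-s*h[1],p[1]+s*h[0]+c*h[1],.03],2.064)"
```

```text
clock: 12.72
tcp_pos: [0.5652, -0.125, 0.0795]
orientation: [0.0, 0.514, 0.858, -0.0]
wrist_force: [0.9, -0.3, -1.0]
finger_gap: 0.0215
clock: 12.85
tcp_pos: [0.5652, -0.1257, 0.0795]
orientation: [0.0, 0.515, 0.857, -0.0]
wrist_force: [0.8, -0.2, -0.7]
finger_gap: 0.0214
t 12.9 tcp [ 0.5655 -0.1246  0.0795] yaw 2.0613 F [-0.1  0.1 -0.4] M [ 0.04 -0.04  0.03] gap 0.0217 q6 0.72
t 12.95 tcp [ 0.5656 -0.1239  0.0795] yaw 2.0625 F [ 1.  -0.  -0.6] M [ 0.05  0.03 -0.04] gap 0.0214 q6 0.72
rows shift(x20mm): [0.022 0.029 2.473]
turn rows -0.014
```

View pics/c13.png

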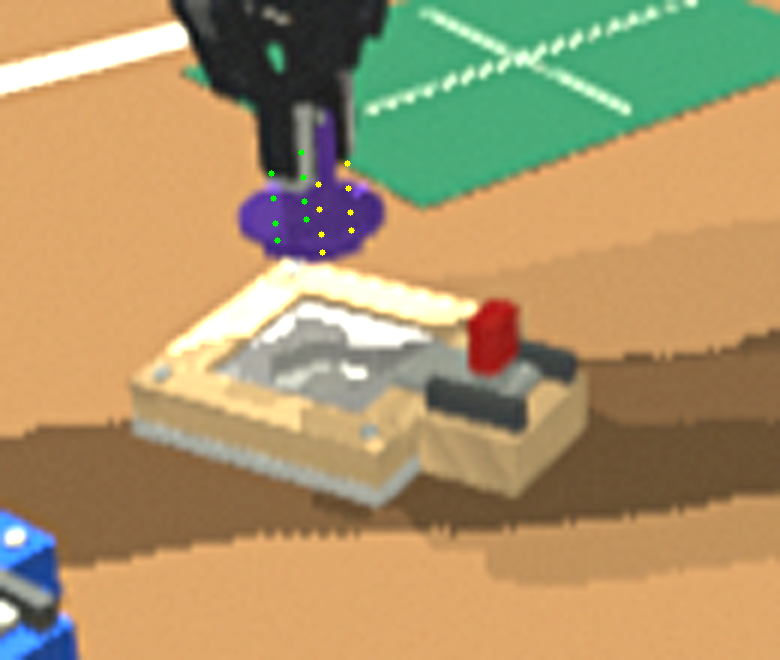

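View pics/c14.png

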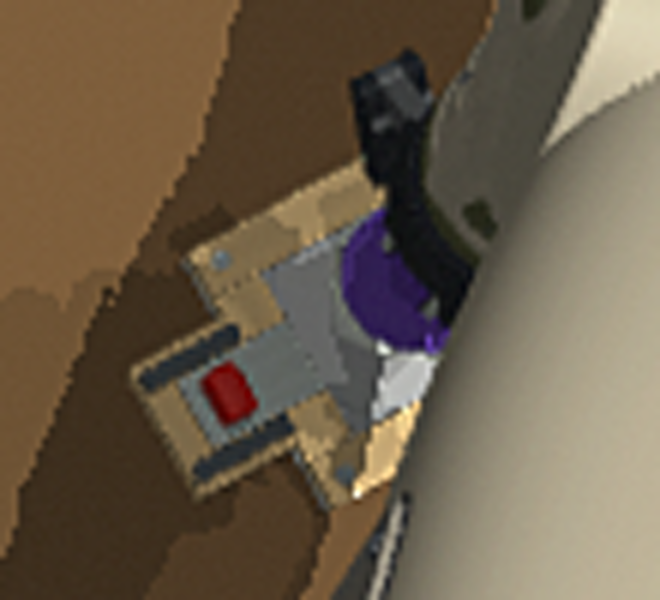

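```bash
python3 - <<'E'
from h import *
import cv2
print('flange centre expect',proj('scene',[.5653,-.1245,.088]),'obs',195+311.5/6-.5)
p=[.5619,-.1229,.4935]
def hexa(h,af,z):
    a=p[2]+h[2]+np.pi/6+np.arange(6)*np.pi/3; r=af/2/np.cos(np.pi/6); c,s=np.cos(p[2]),np.sin(p[2])
    return np.c_[p[0]+c*h[0]-s*h[1]+r*np.cos(a),p[1]+s*h[0]+c*h[1]+r*np.sin(a),np.full(6,z)]
t=cv2.imread('pics/top0.png'); s=cv2.imread('pics/scene0.png')
f=14
def draw(img,c,b,h,name):
    m=cv2.resize(img[b[1]:b[3],b[0]:b[2]],None,fx=f,fy=f,interpolation=cv2.INTER_CUBIC)
    for af,z,col in ((.0444,.02,(0,0,255)),(.0424,.019,(0,160,0)),(.0424,.008,(255,0,0))):
        u=((proj(c,hexa(h,af,z))-[b[0],b[1]]+.5)*f).astype(int); cv2.polylines(m,[u],True,col,1)
    cv2.imwrite(name,m); return m
h=[.0034,-.0022,0]
a=draw(t,'top',(328,200,360,230),h,'pics/d1.png');b=draw(s,'scene',(232,182,268,206),h,'pics/d2.png')
print(a.shape,b.shape)
E
```

```text
flange centre expect [[246.76072444 170.62219507]] obs 246.41666666666666
(420, 448, 3) (336, 504, 3)
```

View pics/d1.png

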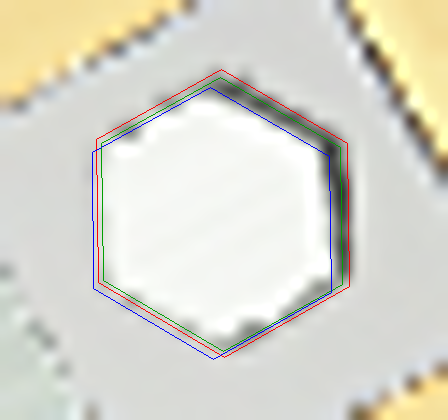

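View pics/d2.png

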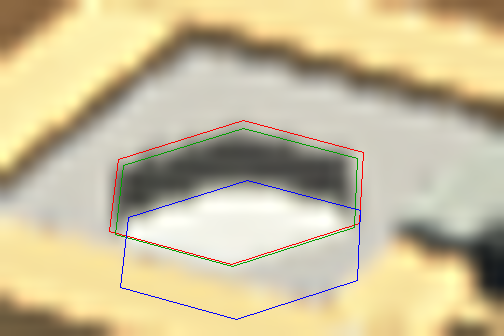

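```bash
python3 -m pendant '[[[0.02,0.02,0.6],-0.01,1],[[0,0,0.7],0,1],[[0,0,0.7],0,1],[[0,0,0.4],0,1],[[0,0,0],0,1]]'
python3 v.py pics/c15.png 195 135 325 245 6
python3 -c "
from h import *
st([.5656,-.1232,.0233],2.064)"
```

```text
clock: 13.58
tcp_pos: [0.5654, -0.1226, 0.0303]
orientation: [-0.001, 0.512, 0.859, -0.0]
wrist_force: [-0.0, 0.2, -1.3]
finger_gap: 0.0215
t 13.62 tcp [ 0.566  -0.1229  0.031 ] yaw 2.0654 F [ 0.6 -0.3 -1.3] M [-0.    0.04  0.  ] gap 0.0214 q6 0.72
t 13.62 tcp [ 0.566  -0.1229  0.031 ] yaw 2.0654 F [ 0.6 -0.3 -1.3] M [-0.    0.04  0.  ] gap 0.0214 q6 0.72
rows shift(x20mm): [-0.005 -0.023  0.384]
turn rows 0.013
```

View pics/c15.png

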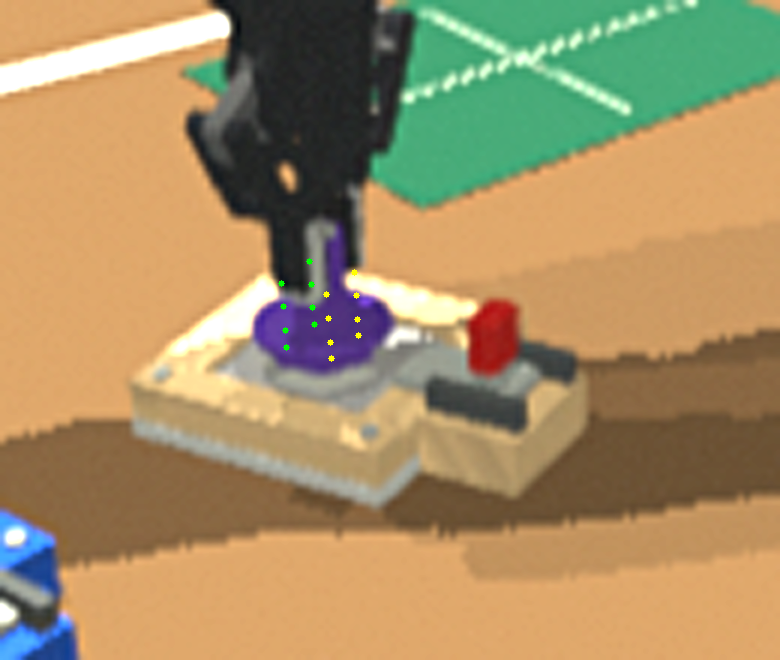

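Centred over the pocket. Descending in small steps, watching the force.

```bash
python3 -m pendant '[[[0,-0.02,0.1],0,1],[[0,0,0.1],0,1],[[0,0,0.1],0,1],[[0,0,0.05],0,1]]'; python3 -m pendant '[[[0,0,0.05],0,1],[[0,0,0],0,1]]';python3 -c "
from h import *
st([.5656,-.1232,.0233],2.064)"
```

```text
clock: 14.12
tcp_pos: [0.5658, -0.1232, 0.0243]
orientation: [0.0, 0.513, 0.859, -0.0]
wrist_force: [0.3, 0.3, -0.8]
finger_gap: 0.0216
clock: 14.38
tcp_pos: [0.5658, -0.1232, 0.0233]
orientation: [-0.0, 0.513, 0.859, -0.0]
wrist_force: [-0.7, -0.3, -0.9]
finger_gap: 0.0212
t 14.38 tcp [ 0.5658 -0.1232  0.0233] yaw 2.0653 F [-0.7 -0.3 -0.9] M [ 0.01 -0.05 -0.01] gap 0.0212 q6 0.72
rows shift(x20mm): [ 0.005 -0.006  0.001]
turn rows 0.012
```

```bash
python3 -m pendant '[[[0,0,0.05],0,1]]'|grep -E "tcp|force"; python3 -m pendant '[[[0,0,0.05],0,1]]'|grep -E "tcp|force"; python3 -m pendant '[[[0,0,0.05],0,1]]'|grep -E "tcp|force"
```

```text
tcp_pos: [0.5659, -0.1233, 0.0225]
wrist_force: [0.2, 0.5, -1.0]
tcp_pos: [0.5659, -0.1232, 0.0214]
wrist_force: [0.3, 0.4, -1.2]
tcp_pos: [0.5658, -0.1232, 0.0203]
wrist_force: [-0.3, 0.6, -0.5]
```

```bash
for i in 1; do python3 -m pendant '[[[0,0,0.05],0,1]]'|grep -E "tcp|force"; python3 -m pendant '[[[0,0,0.05],0,1]]'|grep -E "tcp|force"; python3 -m pendant '[[[0,0,0.05],0,1]]'|grep -E "tcp|force"; done; python3 v.py pics/c16.png 215 165 315 245 8
```

```text
tcp_pos: [0.5658, -0.1233, 0.0193]
wrist_force: [-0.2, -0.5, -1.9]
tcp_pos: [0.5658, -0.1232, 0.0183]
wrist_force: [0.5, -0.2, -1.2]
tcp_pos: [0.5658, -0.1232, 0.0173]
wrist_force: [-0.4, -0.7, -1.4]
t 15.18 tcp [ 0.5657 -0.1232  0.0172] yaw 2.0653 F [-0.1  0.1 -0.6] M [-0.01 -0.02  0.07] gap 0.0215 q6 0.72
```

View pics/c16.png

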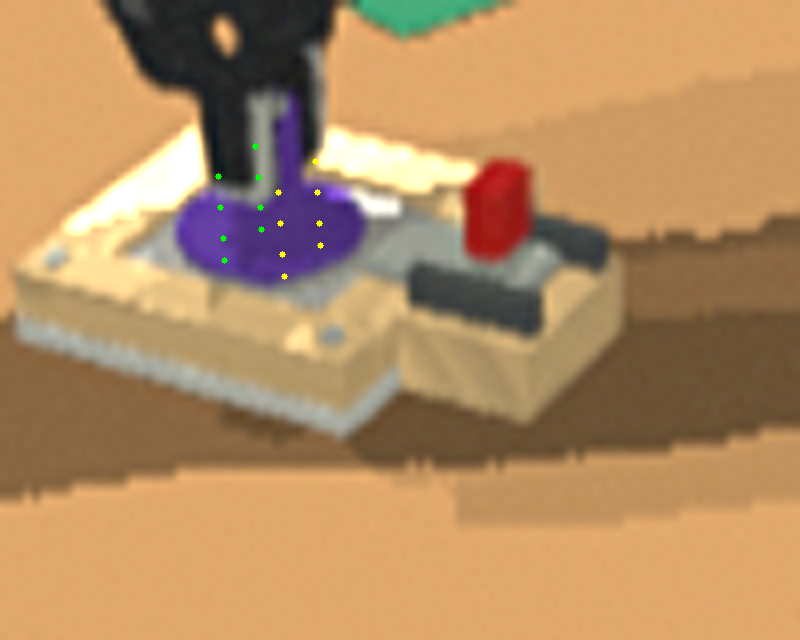

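```bash
for i in 1; do python3 -m pendant '[[[0,0,0.05],0,1]]'|grep -E "tcp|force"; python3 -m pendant '[[[0,0,0.05],0,1]]'|grep -E "tcp|force"; python3 -m pendant '[[[0,0,0.05],0,1]]'|grep -E "tcp|force";python3 -m pendant '[[[0,0,0.025],0,1]]'|grep -E "tcp|force"; done
```

```text
tcp_pos: [0.5659, -0.1233, 0.0164]
wrist_force: [-0.2, -0.1, -0.7]
tcp_pos: [0.5658, -0.1232, 0.0153]
wrist_force: [-0.4, 0.5, -0.7]
tcp_pos: [0.5658, -0.1232, 0.0143]
wrist_force: [-0.3, 0.8, -1.3]
tcp_pos: [0.5658, -0.1232, 0.0138]
wrist_force: [0.5, 0.7, -0.8]
```

```bash
for i in 1; do python3 -m pendant '[[[0,0,0.02],0,1]]'|grep -E "tcp|force"; python3 -m pendant '[[[0,0,0.02],0,1]]'|grep -E "tcp|force"; python3 -m pendant '[[[0,0,0.02],0,1]]'|grep -E "tcp|force"; done
```

```text
tcp_pos: [0.5658, -0.1232, 0.0134]
wrist_force: [-0.8, 0.3, -1.6]
tcp_pos: [0.5659, -0.1233, 0.0131]
wrist_force: [0.4, 0.4, -0.3]
tcp_pos: [0.5659, -0.1233, 0.013]
wrist_force: [-1.2, -0.4, 3.1]
```

```bash
python3 -m pendant '[[[0,0,0],0,0.3],[[0,0,0],0,0.1],[[0,0,0],0,0.1],[[0,0,-0.2],0,0.1]]'; python3 -m pendant '[[[0,0,-0.8],0,0],[[0,0,-1],0,0],[[0,0,-1],0,0],[[0,0,-1],0,0],[[0,0,-1],0,0.5],[[0,0,0],0,0.5]]'
python3 v.py pics/c17.png 215 165 315 245 8
```

```text
clock: 16.55
tcp_pos: [0.5655, -0.1231, 0.0165]
orientation: [-0.0, 0.513, 0.859, -0.0]
wrist_force: [-0.5, -0.4, 0.3]
finger_gap: 0.0383
clock: 17.3
tcp_pos: [0.5675, -0.1238, 0.1155]
orientation: [0.002, 0.513, 0.859, 0.0]
wrist_force: [-0.3, 0.2, -0.8]
finger_gap: 0.0216
t 17.35 tcp [ 0.5667 -0.1235  0.1141] yaw 2.0653 F [ 0.6 -0.2  0.1] M [ 0.03  0.03 -0.02] gap 0.0211 q6 0.72
```

View pics/c17.png

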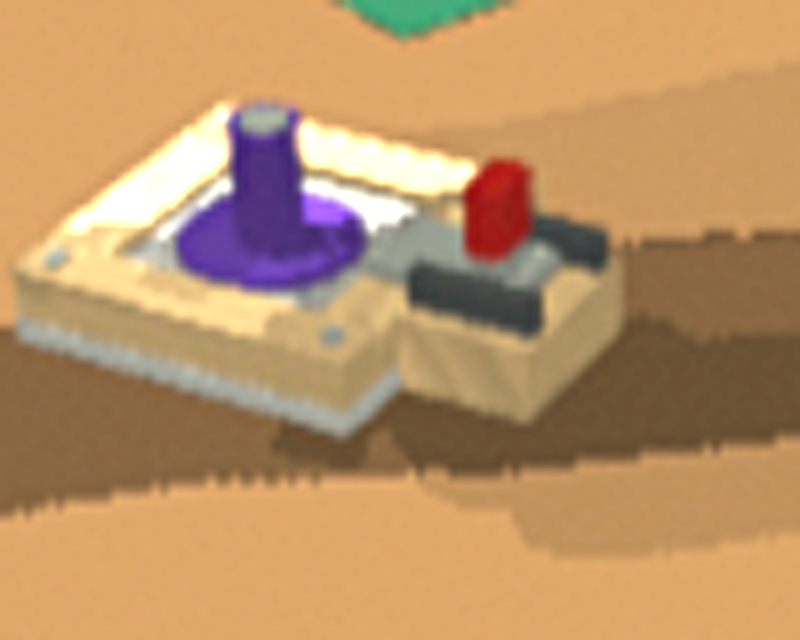

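```bash
python3 -c "
from h import *
for z in(.064,.067,.07,.074): print(z,proj('scene',[.5658,-.1232,z]), ray('scene',(247.6,179.4),z))
p=[.5619,-.1229,.4935]; c,s=np.cos(p[2]),np.sin(p[2])
for y in(.08,.115,.105): print(y,[p[0]-s*y,p[1]+c*y])
st([p[0]-s*.12+.0, p[1]+c*.12,.114],2.064)
"
```

```text
0.064 [[247.45226721 179.63726671]] [ 0.56489668 -0.12407342  0.064     ]
0.067 [[247.37678822 178.5540816 ]] [ 0.56750765 -0.11902843  0.067     ]
0.07 [[247.30107053 177.46747082]] [ 0.57011862 -0.11398343  0.07      ]
0.074 [[247.19974031 176.0132995 ]] [ 0.57359992 -0.10725678  0.074     ]
0.08 [np.float64(0.5240031068567462), np.float64(-0.052445578633496595)]
0.115 [np.float64(0.5074232161065727), np.float64(-0.021621769285651363)]
0.105 [np.float64(0.5121603277494795), np.float64(-0.030428571956464298)]
t 17.35 tcp [ 0.5667 -0.1235  0.1141] yaw 2.0653 F [ 0.6 -0.2  0.1] M [ 0.03  0.03 -0.02] gap 0.0211 q6 0.72
rows shift(x20mm): [ 6.141 -0.189 -0.011]
turn rows 0.013
```

```bash
python3 -m pendant '[[[0.94,-0.03,0],0,1],[[0.94,-0.03,0],0,1],[[0.94,-0.03,0],0,1],[[0.94,-0.03,0],0,1],[[0.94,-0.03,0],0,1],[[0.94,-0.03,0],0,1],[[0,0,1],0,1],[[0,0,1],0,1],[[0,0,1],0,1],[[0,0,0.3],0,1],[[0,0,0],0,1]]'
python3 v.py pics/c18.png 215 145 315 225 8
python3 -c "
from h import *
p=[.5619,-.1229,.4935]; c,s=np.cos(p[2]),np.sin(p[2])
st([p[0]-s*.11, p[1]+c*.11,.02],2.064)"
```

```text
clock: 18.73
tcp_pos: [0.5089, -0.0253, 0.0467]
orientation: [-0.0, 0.512, 0.859, -0.0]
wrist_force: [0.3, 0.2, -0.2]
finger_gap: 0.0004
t 18.77 tcp [ 0.5094 -0.0255  0.0472] yaw 2.0654 F [-0.3 -0.2  0.4] M [-0.   -0.03 -0.  ] gap -0.0004 q6 0.87
t 18.77 tcp [ 0.5094 -0.0255  0.0472] yaw 2.0654 F [-0.3 -0.2  0.4] M [-0.   -0.03 -0.  ] gap -0.0004 q6 0.87
rows shift(x20mm): [-0.031  0.005  1.359]
turn rows 0.013
```

View pics/c18.png

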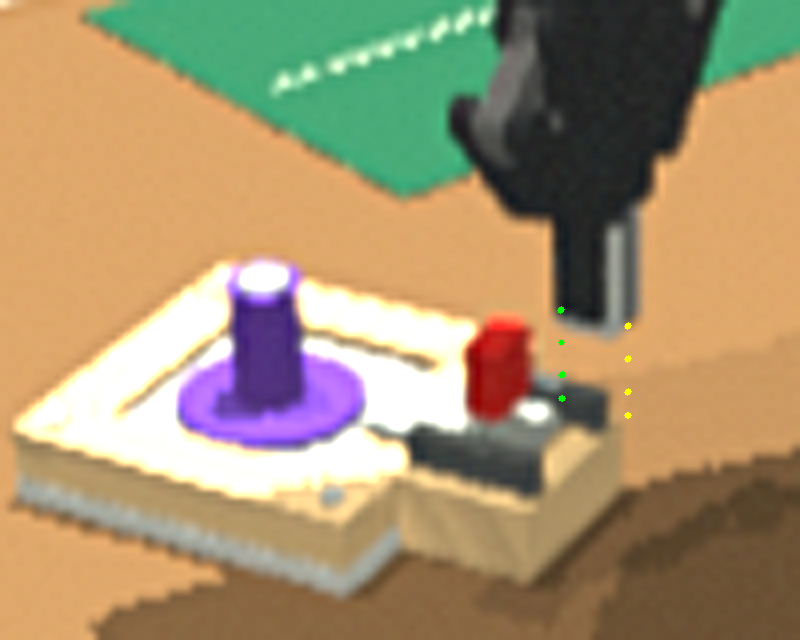

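```bash
python3 -m pendant '[[[0,0,0.8],0,1],[[0,0,0.6],0,1],[[0,0,0],0,1]]'
python3 v.py pics/c19.png 215 145 315 225 8
```

```text
clock: 19.15
tcp_pos: [0.5085, -0.0255, 0.0182]
orientation: [-0.001, 0.513, 0.859, -0.0]
wrist_force: [-0.7, -0.0, 0.0]
finger_gap: -0.0002
t 19.2 tcp [ 0.5089 -0.0256  0.0187] yaw 2.0652 F [ 0.3  0.4 -0.8] M [-0.03 -0.02  0.01] gap -0.0002 q6 0.87
```

View pics/c19.png

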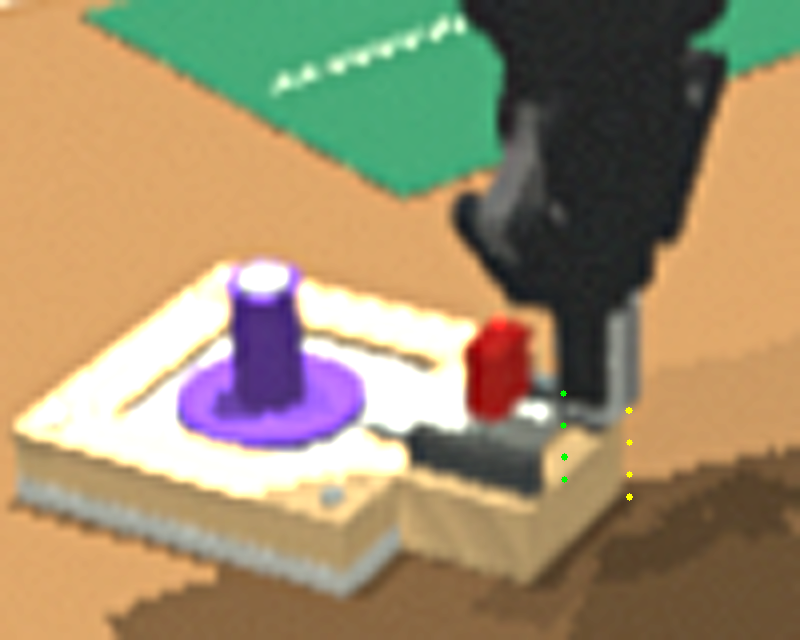

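```bash
python3 -m pendant '[[[-0.3,0,0],0,1],[[-0.3,0,0],0,1],[[-0.15,0,0],0,1],[[-0.15,0,0],0,1]]'|grep -E "tcp|force";python3 -m pendant '[[[-0.15,0,0],0,1],[[-0.15,0,0],0,1],[[-0.15,0,0],0,1]]'|grep -E "tcp|force"
python3 v.py pics/c20.png 215 145 315 225 8
python3 -c "
from h import *
p=[.5619,-.1229,.4935]; c,s=np.cos(p[2]),np.sin(p[2])
st([p[0]-s*.0775, p[1]+c*.0775,.018],2.064)"
```

```text
tcp_pos: [0.5178, -0.0415, 0.0188]
wrist_force: [-0.2, 1.9, 0.3]
tcp_pos: [0.522, -0.0495, 0.0187]
wrist_force: [-1.0, 0.8, 0.8]
t 20.12 tcp [ 0.5222 -0.0499  0.0187] yaw 2.0652 F [ 0.3 -0.3  0.5] M [ 0.17  0.05 -0.05] gap 0.0 q6 0.83
t 20.12 tcp [ 0.5222 -0.0499  0.0187] yaw 2.0652 F [ 0.3 -0.3  0.5] M [ 0.17  0.05 -0.05] gap 0.0 q6 0.83
rows shift(x20mm): [-0.281  0.018  0.034]
turn rows 0.011
```

View pics/c20.png

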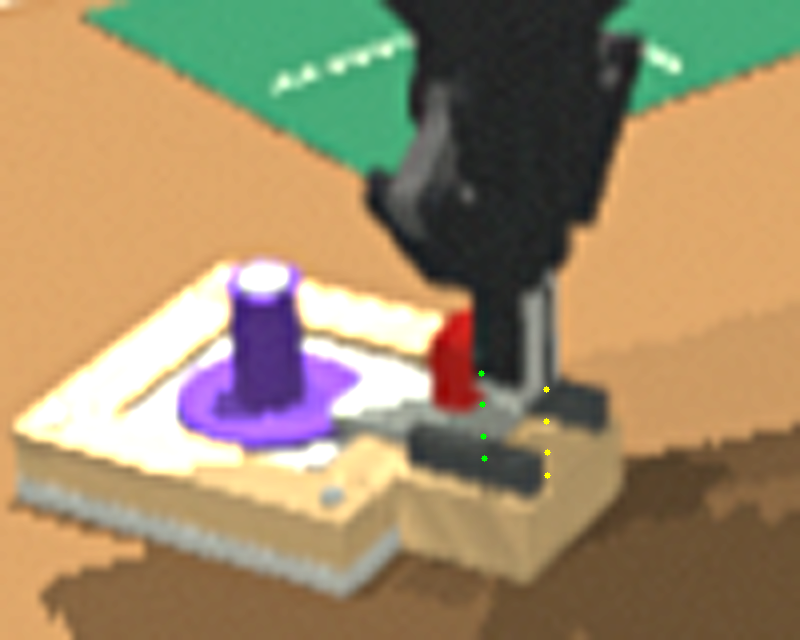

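Blade is sliding over the flange. Continue slowly to the stop.

```bash
python3 -m pendant '[[[-0.1,0,0],0,1],[[-0.05,0,0],0,1]]'|grep -E "tcp|force";python3 -m pendant '[[[-0.05,0,0],0,1]]'|grep -E "tcp|force";python3 -m pendant '[[[-0.04,0,0],0,1]]'|grep -E "tcp|force";python3 -m pendant '[[[-0.03,0,0],0,1]]'|grep -E "tcp|force"
```

```text
tcp_pos: [0.5233, -0.0521, 0.0186]
wrist_force: [-1.4, 1.8, 1.0]
tcp_pos: [0.5237, -0.053, 0.0186]
wrist_force: [-0.9, 0.9, 1.3]
tcp_pos: [0.5241, -0.0537, 0.0186]
wrist_force: [-1.9, 1.7, -0.0]
tcp_pos: [0.5244, -0.0542, 0.0186]
wrist_force: [-0.1, 1.6, 0.2]
```

```bash
python3 -m pendant '[[[-0.03,0,0],0,1]]'|grep -E "tcp|force";python3 -m pendant '[[[-0.03,0,0],0,1]]'|grep -E "tcp|force"
```

```text
tcp_pos: [0.5247, -0.0547, 0.0186]
wrist_force: [-1.4, 1.4, 0.7]
tcp_pos: [0.525, -0.0553, 0.0186]
wrist_force: [-0.4, 0.5, 0.5]
```

```bash
python3 -m pendant '[[[-0.03,0,0],0,1]]'|grep -E "tcp|force";python3 -m pendant '[[[-0.03,0,0],0,1]]'|grep -E "tcp|force";python3 -m pendant '[[[-0.03,0,0],0,1]]'|grep -E "tcp|force"
```

```text
tcp_pos: [0.5253, -0.0558, 0.0186]
wrist_force: [-0.2, 2.1, 0.0]
tcp_pos: [0.5253, -0.0559, 0.0186]
wrist_force: [-2.5, 4.0, 1.5]
tcp_pos: [0.5253, -0.0559, 0.0186]
wrist_force: [-2.9, 6.4, 3.6]
```

```bash
python3 -m pendant '[[[0.3,0,0],0,1],[[0.6,0,0],0,1],[[0.3,0,-0.5],0,1],[[0,0,-1],0,1],[[0,0,-1],0,1],[[0,0,-1],0,1],[[0,0,-1],0,1],[[0,0,0],0,1]]'
python3 v.py pics/c21.png 215 145 315 225 8; python3 -c "
from workcell import env
import cv2
t=env.read_camera('top')['color']; cv2.imwrite('pics/top9.png',t)
cv2.imwrite('pics/scene9.png',env.read_camera('scene')['color'])"
```

```text
clock: 22.38
tcp_pos: [0.5161, -0.0358, 0.1108]
orientation: [0.002, 0.512, 0.859, 0.001]
wrist_force: [0.0, 0.5, -1.4]
finger_gap: -0.0002
t 22.43 tcp [ 0.5152 -0.0357  0.1096] yaw 2.0655 F [ 0.4  0.7 -0.8] M [0.01 0.   0.01] gap 0.0001 q6 0.85
```

View pics/c21.png

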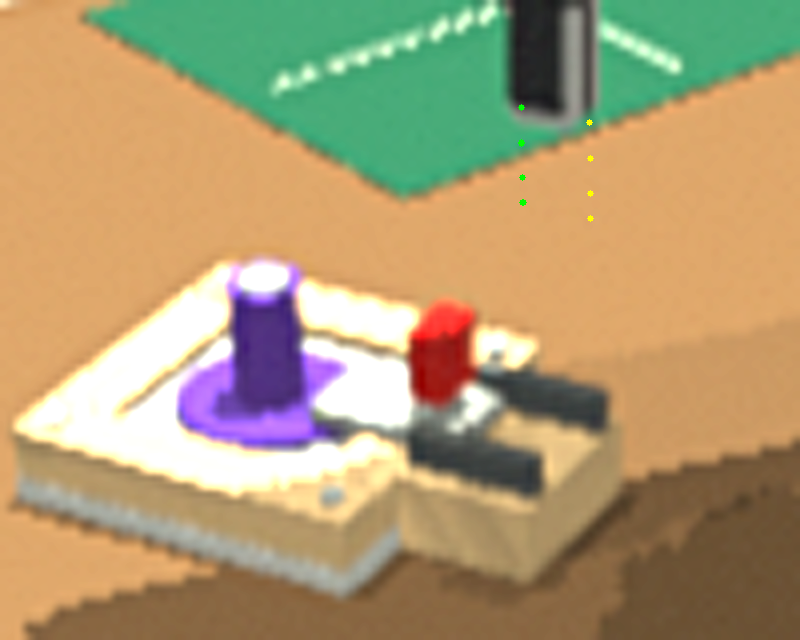

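View pics/scene9.png

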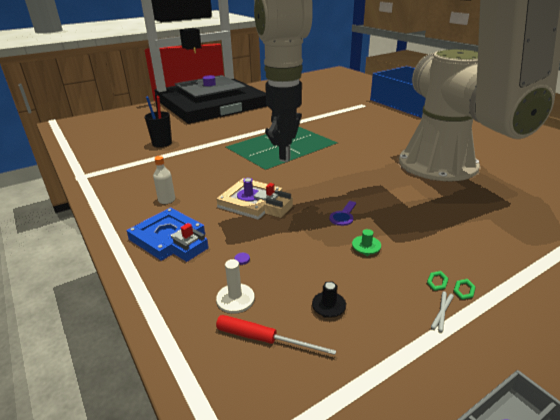

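```bash
python3 -c "
from h import *
p=[.5619,-.1229,.4935]; c,s=np.cos(p[2]),np.sin(p[2])
k=lambda y:proj('scene',[p[0]-s*y,p[1]+c*y,.0645])[0]
for tr in (0,.0175,.0205): print(tr,(k(.08-tr)-k(.08))*8)
import cv2
a=cv2.imread('pics/c18.png').astype(int);b=cv2.imread('pics/c21.png').astype(int)
for m in(a,b):
  r=(m[...,2]>120)&(m[...,1]<60)&(m[...,0]<60); ys,xs=np.nonzero(r); print(xs.mean(),ys.mean(),xs.min(),xs.max(),ys.min(),ys.max())
"
```

```text
0 [0. 0.]
0.0175 [-51.16460325 -12.73489662]
0.0205 [-59.85957146 -14.89907878]
497.12693841382367 370.19317678334073 468 530 325 418
440.55890549784647 359.2868001013428 411 476 315 402
```

```bash
python3 -c "
from h import *
import cv2
p=[.5619,-.1229,.4935]; c,s=np.cos(p[2]),np.sin(p[2])
for cam,box,fs in (('top',(295,195,350,245),('top0','top9')),('scene',(255,175,295,205),('scene0','scene9'))):
  k=lambda y:proj(cam,[p[0]-s*y,p[1]+c*y,.058])[0]
  d=k(.0595)-k(.08); cs=[]
  for f in fs:
    m=cv2.imread(f'pics/{f}.png').astype(float)[box[1]:box[3],box[0]:box[2]]
    w=np.clip(m[...,2]-1.6*np.maximum(m[...,1],m[...,0])-15,0,None); w=(w>0)*np.minimum(w,40)
    ys,xs=np.mgrid[:m.shape[0],:m.shape[1]]; cs.append(np.array([(w*xs).sum(),(w*ys).sum()])/w.sum())
  m=cs[1]-cs[0]; print(cam,m,d,'travel mm',20.5*m@d/(d@d))
t=cv2.imread('pics/top9.png'); cv2.imwrite('pics/c22.png',cv2.resize(t[165:265,280:390],None,fx=6,fy=6,interpolation=cv2.INTER_CUBIC))
"
```

```text
top [nan nan] [ 7.46645489 -4.18520766] travel mm nan
scene [-7.139083   -1.78676457] [-7.45691606 -1.87654968] travel mm 19.619859775507226<string>:11: RuntimeWarning: invalid value encountered in divide
```

View pics/c22.png

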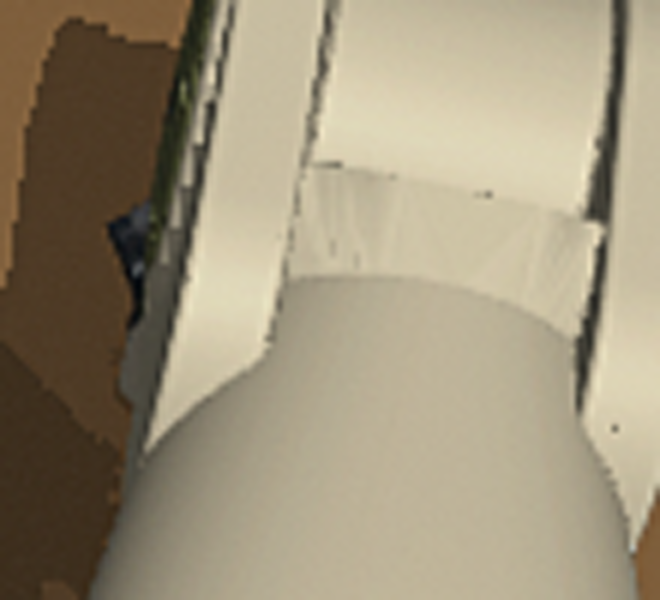

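```bash
python3 -c "
from workcell import env
print(env.get_state()['clock'],env.hand_in())"
```

```text
the job is handed in; nothing more can be done
22.525 None
```

The hub is home in the jig, the keeper is pushed in over its flange to its stop, and the job was handed in at 22.5 s with the gripper clear above the jig.

**Hub:** I gripped the purple hub by its post and stood it over the hole, which I had located in the camera pictures about 3.4 mm and -2.2 mm off the pocket's middle. It dropped in without any searching. The first contact came about 10 mm below plate level, at roughly 3 N. Afterwards the post top showed at its fully-home height to within about 0.3 pixel.

**Keeper:** I pushed the knob from behind with the fingers shut until it stopped moving and the force rose to about 7 N, then backed off and lifted clear.

**Last checks:**
- **Keeper travel:** the scene picture gives about 19.6 mm, give or take 0.7 mm. The finger position at the stop suggests about 21.7 mm. Both are above the 17.5 mm needed, but they disagree slightly with each other and with the nominal 20.5 mm.
- **Top camera:** the arm hid the jig from the top camera at the end, so it gave no second check.
- **Bystanders:** by eye they stand where they were in the last scene picture; I did not measure them.
- **Gripper discrepancy:** in the pictures the fingertips sat about 30 mm behind the reported TCP, more than the description implies. I set the gripping and pushing heights by the pictures instead.

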